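# Lock a chisel in its transport cradle

## Task

Get the pale-handled chisel ready for transport: slide the cradle's orange lock grip fully back to its open stop, gently lay the chisel in the cradle's bed with its handle between the tall wooden cheeks, then slide the lock fully home so that its steel tongue covers the blade. Set the chisel down, do not drop it, and leave the dark-handled chisel where it is.

Things in the scene. Friction and masses are not known exactly. Their poses are not given: they have to be found in the camera images.
- chisel_1: Bench chisel, pale wooden handle, loose, 265 mm long, 0.13 to 0.22 kg, starts flat on the bench. Origin mid-length on the underside; y towards the handle's butt, z up. Round handle y 18 to 132 mm, 26 mm wide, z 0 to 30; steel blade y -133 to -13 mm, 18 mm wide, z 4 to 13. May roll a little. Best held across the handle at y 30 to 70 mm.
- chisel_1_tip (a point): The cutting tip of the pale-handled chisel, at y = -132 mm of its body.
- chisel_2: Another bench chisel, with a dark brown handle, loose, 280 mm long, 30 mm wide; lies beside the first (the two trade places). Origin at the middle of its length on the underside, y towards the handle. To be left alone.
- cradle: Chisel transport cradle, fixed: a plywood board 210 (x) x 320 (y) x 14 mm carrying a bed for one chisel, along y at x = -55 mm, and a sliding lock that crosses it. Origin under the board's centre; x from the bed towards the lock's open stop, y towards the bed's handle end, z up. Nothing stands beside the bed from y = 0 to 100 mm.
- bed (a point): Floor of the bed at cradle (-55, 0, 14) mm, cradle axes. A seated chisel has its origin here (15 mm play along y), handle to +y. Cheeks: y 104 to 130 mm, 22 mm high, 36 mm apart (handle); y -115 to -90, 14 mm high, 30 mm apart (blade). End blocks 22 mm high, inner faces at y = 148 and -148. Black pad 4 mm thick under the blade.
- lock_grip (a point): Top centre of the orange lock grip; moves with the lock. Grip 26 (cradle x) x 22 (y) mm, 36 mm high, on a steel tongue. The point is 74 mm above the bench, at cradle y = -50 mm, x = 0 home, +60 mm open. The tongue, 24 mm wide, reaches 80 mm from here to -x, underside 19 mm above the bed floor; home, it covers the blade, open, the bed is clear.
- lock (a joint): Slide of the lock along the cradle's x axis, m: 0 = fully home (tongue over the bed, at the home stop by the green dot), 0.060 = fully open (at the open stop by the red dot). About 2 N of friction, no spring; it stays where it is left. Starts between 0 and 0.030, blocking the bed.

How it is judged:
On the way, in this order (a step that is already met when the one before it is completed fails the run):
1. The lock is slid fully open while the pale-handled chisel is still out of the cradle (value of joint lock above 0.055 m and horizontal distance between chisel_1 and bed above 0.06 m), for 0.2 s.
2. The pale-handled chisel lies in the bed, handle between the tall cheeks, released, with the lock still open (x of chisel_1 in the frame of bed between -0.01 and 0.01 m and y of chisel_1 in the frame of bed between -0.022 and 0.022 m and z of chisel_1 in the frame of bed between -0.004 and 0.007 m and y of chisel_1_tip in the frame of bed below -0.1 m and angle between the y axis of chisel_1 and the y axis of cradle, either way round below 0.1 rad and contact force between the fingers and chisel_1 below 0.1 N and linear speed of chisel_1 below 0.03 m/s and value of joint lock above 0.045 m), for 0.2 s.
At the end, for the whole second after the job is handed in: The pale-handled chisel lies released, flat and at rest in the bed, handle between the tall cheeks (10 mm across, 22 mm along, 7 mm in height, 0.1 rad); the lock is within 4 mm of its home stop; the dark-handled chisel has moved less than 20 mm (x of chisel_1 in the frame of bed between -0.01 and 0.01 m and y of chisel_1 in the frame of bed between -0.022 and 0.022 m and z of chisel_1 in the frame of bed between -0.004 and 0.007 m and y of chisel_1_tip in the frame of bed below -0.1 m and angle between the y axis of chisel_1 and the y axis of cradle, either way round below 0.1 rad and contact force between the fingers and chisel_1 below 0.1 N and linear speed of chisel_1 below 0.03 m/s and value of joint lock below 0.004 m and distance of chisel_2 from where it was at the start of the episode below 0.02 m); the robot touches nothing.
It fails at once if The dark-handled chisel is moved by 20 mm or more (distance of chisel_2 from where it was at the start of the episode above 0.02 m).
It fails at once if The pale-handled chisel is dropped (falls faster than 0.6 m/s with no finger touching it) (linear speed of chisel_1 above 0.6 m/s and contact force between the fingers and chisel_1 below 0.05 N).
It also fails if it takes over 64 s, if anything falls off the work surface, if the arm or the gripper's body presses on something with over 40 N, if the wrist force passes 120 N, or if a joint passes its speed limit or range.

## Robot

A 6-joint arm with a two-finger parallel gripper is mounted at the origin on a cart in front of the work surface, level with it; the furniture and walls round the work are solid. World frame = base frame: x ahead of the robot, y to its left, z up, the work surface at z = 0. Lengths are in m, angles in rad, forces in N, time in s.
With the tool pointing down it reaches from about 0.25 to 0.725 m from the base axis. Payload 4 kg.
Tool frame: the origin (TCP) lies at the very end of the fingers, on their centre line; the grasp point (between the pads) lies 19 mm behind it; y points along the fingers, x is the direction in which the jaws open and shut, and the axes are right-handed (so a half turn about y gives the same grasp; the last joint's range is limited). The gripper opens to 85 mm and grips with 20 to 120 N. Pads are 22 mm wide; open, the fingers measure 114 mm over their backs; the gripper's body (76 mm by 85 mm) begins 54 mm behind the grasp point. The pads swing forward as they close: fully open they stand 13 mm farther back than shut.
Start: joints at [1.316, 0.241, 0.005, 1.335, 0, 1.571], TCP at [0.126, 0.484, 0.231] pointing down, gripper open.
Joint ranges: [-2.72, 2.72], [-1.05, 1.87], [-1.09, 1.28], [-1.99, 2.15], [-1.42, 1.44], [-3.14, 3.14]. Speed limits (rad/s): [2.79, 2.79, 3.14, 3.14, 3.14, 3.14].

## Interface

Orientations are given as a 3x3 rotation matrix whose columns are the frame's x, y, z axes.
In Python, from bench import robot gives the robot as it stands. The module is installed in compiled form; this text tells all that it offers. Calls block until the motion is done:
- robot.movep(position, orientation): joint-space move of the TCP to a pose.
- robot.movel(position, rotation=None, speed=0.15): straight line of the TCP; rotation=None keeps the orientation; speed is the mean speed in m/s.
- robot.goto_joints(angles): joint-space move.
- robot.grip(opening, newtons=None): finger opening in m; newtons is the grip in N (None keeps the last); returns when the fingers have stopped.
- robot.hold(seconds).
- robot.inverse_kinematics(position, orientation): joint angles nearest the present ones, or None.
- robot.get_obs(): the state.
- robot.read_camera(name): name is "scene" or "top" or "wrist"; returns (picture, depth): 480x640x3 uint8, blue, green, red; 480x640 float32, m along the optical axis (not along the pixel's ray), 0 where there is no reading.
- robot.calibration(name): a dict with "mtx" (3x3 intrinsics, pixels), "R" (3x3) and "t" (3): a world point X has camera coordinates R X + t. Camera axes: x right, y down, z forward; pixel columns grow to the right and rows downward; lengths in m; the calibration is good to about 2 mm. The wrist camera is an equidistant fisheye: a pixel r from the principal point sees the ray r / f radians off the axis. A picture is of the moment at which its call begins: read the wrist's pose just before it. calibration takes no time and is no camera call; for the wrist camera it gives the pose at the moment of the call.
A pose or a line that the arm cannot do raises robot.MotionError and nothing moves.
- robot.job_done(): hands the job in, once; it reports no verdict.
Trained networks look in the newest picture that a camera, given by its name, has taken for a name from the list of things; names that differ only in an ending like _2 or _b are one class to them, and where a whole thing is asked for, a point or a joint stands for the part that bears it (a point fixed in the world has none). Each returns a list of dicts, best first, with "conf" (0 to 1); they miss things now and then, are a little off and sometimes report something else, mostly with a low value. They report only what shows in the picture. A call takes as long as a camera call.
- robot.masks_of(camera, label): "pixels" (480x640 bool, what is visible of it) and "point" ([column, row] in pixels, amid what is visible of it).
- robot.mark_of(camera, label): "point" ([column, row] in pixels: a listed point, or the origin of a listed thing).
The state is a dict: "clock": time; "joint_positions": joint angles; "joint_velocities": joint speeds; "joint_efforts": joint torques, N m; "eef_pos": TCP position; "ee_rot": TCP orientation; "force": force on the tool from outside, world axes, zero at the start; "moment": the same for the moment, N m; "finger_gap": finger opening in m.
Only numpy, scipy, OpenCV 4.12 (cv2) and the standard library are available. Lean on these libraries where they do the work, as an engineer would, in place of code of your own. Each camera call takes 0.05 s, during which the arm holds its last target.

## Working session

There is one attempt and no reset: what is moved stays moved. The work goes in short steps, each a Python script; the robot and the scene stay as the last script left them, time stands still between calls to the robot, and variables do not carry over. Pictures are saved under pics/ and viewed, and the job is handed in when it is done.

```bash
mkdir -p pics; ls; cat > h.py <<'E'
import numpy as np, cv2
from bench import robot
np.set_printoptions(precision=4,suppress=True)
def pix2world(cam,uv,depth=None,z=None,cal=None):
    c=cal or robot.calibration(cam);K=c["mtx"];R=np.array(c["R"]);t=np.array(c["t"])
    uv=np.atleast_2d(np.asarray(uv,float))
    n=np.c_[(uv[:,0]-K[0,2])/K[0,0],(uv[:,1]-K[1,2])/K[1,1],np.ones(len(uv))]
    C=-R.T@t; D=n@R
    if z is not None: s=(z-C[2])/D[:,2]
    else: s=np.array([depth[int(round(v)),int(round(u))] for u,v in uv])
    return C+D*s[:,None]
E
python3 - <<'E'
from h import *
o=robot.get_obs();print(o)
for n in ["scene","top"]:
    p,d=robot.read_camera(n);cv2.imwrite(f"pics/{n}0.png",p);np.save(f"{n}_d.npy",d);np.save(f"{n}_p.npy",p)
    for l in ["chisel_1","chisel_1_tip","chisel_2","cradle","bed","lock_grip"]:
        for m in robot.mark_of(n,l): 
            u=np.round(m["point"]).astype(int)
            print(n,l,m["conf"],m["point"],pix2world(n,m["point"],d)[0])
E
```

```text
pics
{'clock': 0.0, 'joint_positions': array([1.316 , 0.2414, 0.0037, 1.3352, 0.    , 1.5708]), 'joint_velocities': array([ 0.0002,  0.001 , -0.0001, -0.0002,  0.0014,  0.0005]), 'joint_efforts': array([ -0.0008, -37.2319,  25.2408,   0.0168,  -0.0002,   0.    ]), 'eef_pos': array([0.1259, 0.4832, 0.2304]), 'ee_rot': array([[ 0.2521, -0.0005, -0.9677],
       [ 0.9677, -0.002 ,  0.2521],
       [-0.0021, -1.    ,  0.    ]]), 'force': array([0.9863, 0.1556, 0.4471]), 'moment': array([0.0279, 0.0415, 0.0187]), 'finger_gap': 0.0853466197313407}
scene chisel_1 0.88 [383.7, 214.8] [ 0.4896 -0.2651  0.0205]
scene chisel_1 0.71 [335.5, 198.8] [ 0.6256 -0.2787  0.0147]
scene chisel_1_tip 0.79 [405.2, 182.8] [ 0.5096 -0.4655 -0.0002]
scene chisel_2 0.88 [383.7, 214.8] [ 0.4896 -0.2651  0.0205]
scene chisel_2 0.71 [335.5, 198.8] [ 0.6256 -0.2787  0.0147]
scene cradle 0.74 [238.3, 348.7] [0.5487 0.2116 0.0134]
scene bed 0.91 [268.5, 350.5] [0.5027 0.1896 0.0134]
scene lock_grip 0.58 [233.8, 289.5] [0.6437 0.1044 0.0138]
top chisel_1 0.87 [408.2, 205.6] [ 0.6278 -0.3035  0.0156]
top chisel_1 0.82 [406.1, 262.7] [ 0.4957 -0.2966  0.0173]
top chisel_1_tip 0.78 [463.4, 262.4] [ 0.4959 -0.4298  0.0114]
top chisel_2 0.87 [408.2, 205.6] [ 0.6278 -0.3035  0.0156]
top chisel_2 0.82 [406.1, 262.7] [ 0.4957 -0.2966  0.0173]
top cradle 0.78 [194.1, 235.8] [0.56   0.1904 0.0165]
top bed 0.83 [199.3, 260.1] [0.5041 0.1785 0.0138]
top lock_grip 0.71 [202.9, 221.2] [0.5879 0.159  0.0755]
```

View pics/scene0.png

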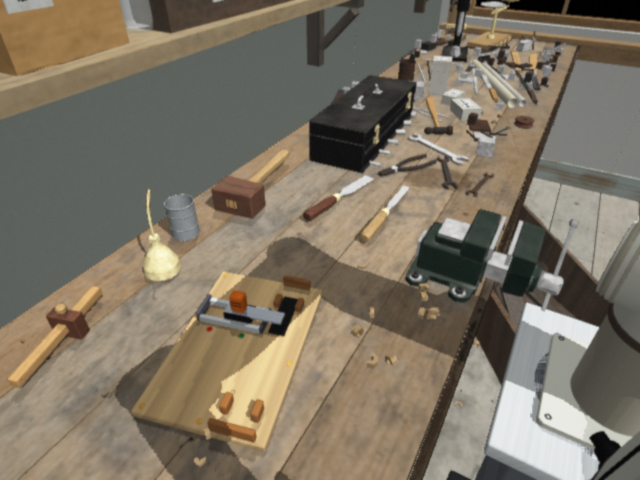

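View pics/top0.png

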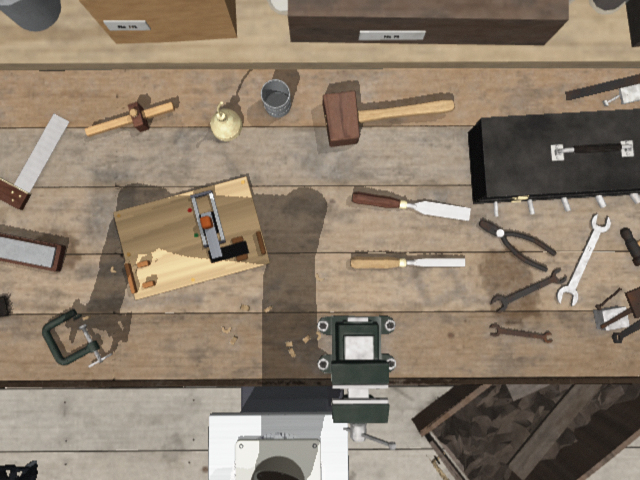

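The top view shows the pale chisel with its handle at about (375,263) and its tip at (465,262). The dark chisel is above it at about (410,205). The cradle is on the left, with its bed running from (130,277) to (262,243) and the orange grip at (207,222). Next I'll refine the cradle and chisel axes.

```bash
python3 - <<'E'
from h import *
d=np.load("top_d.npy");p=np.load("top_p.npy")
ms=robot.masks_of("top","cradle")
for m in ms: print(m["conf"],m["point"],m["pixels"].sum())
M=ms[0]["pixels"]
v,u=np.nonzero(M)
P=np.array(pix2world("top",np.c_[u,v],d))
s=(P[:,2]>0.007)&(P[:,2]<0.02);print(s.sum())
r=cv2.minAreaRect((P[s][:,:2]).astype(np.float32)*1000);print("board",r)
o=P[P[:,2]>0.065];print("grip top",o.mean(0),len(o),o.min(0),o.max(0))
for m in robot.masks_of("top","chisel_1"):
    v,u=np.nonzero(m["pixels"]);P=np.array(pix2world("top",np.c_[u,v],d));
    col=p[v,u].mean(0)
    P=P[(P[:,2]>0.003)]
    r=cv2.minAreaRect((P[:,:2]).astype(np.float32)*1000);print("chisel",m["conf"],col,r,P[:,2].max())
    h=P[P[:,2]>0.018]; 
    if len(h)>5:print("  high",h.mean(0),h.min(0),h.max(0))
for l in ["bed","lock_grip"]:
    for m in robot.masks_of("top",l): print(l,m["conf"],m["point"])
big=cv2.resize(p[160:310,100:290],None,fx=4,fy=4,interpolation=cv2.INTER_CUBIC);cv2.imwrite("pics/crop1.png",big)
E
```

```text
0.74 [190.6, 234.5] 12714
0.62 [213.5, 230.0] 634
10498
board ((557.9143676757812, 198.9388885498047), (210.71591186523438, 321.4176025390625), 15.024086952209473)
grip top [0.5495 0.0793 0.4706] 165 [ 0.4609 -0.0927  0.0663] [0.6024 0.1662 1.3839]
chisel 0.9 [159.0106 182.6553 200.1118] ((497.658447265625, -259.02935791015625), (42.06696319580078, 338.0176086425781), 5.363080978393555) 1.383916882486786
  high [ 0.4984 -0.2391  0.0368] [ 0.4609 -0.4268  0.018 ] [ 0.5116 -0.0927  1.3839]
chisel 0.57 [154.4331 161.324  175.6259] ((603.4046630859375, -245.8638916015625), (152.8212127685547, 389.43194580078125), 21.510074615478516) 1.383916882486786
  high [ 0.6384 -0.2298  0.0414] [ 0.4609 -0.3534  0.018 ] [ 0.6614 -0.0927  1.3839]
bed 0.79 [193.1, 234.1]
```

View pics/crop1.png

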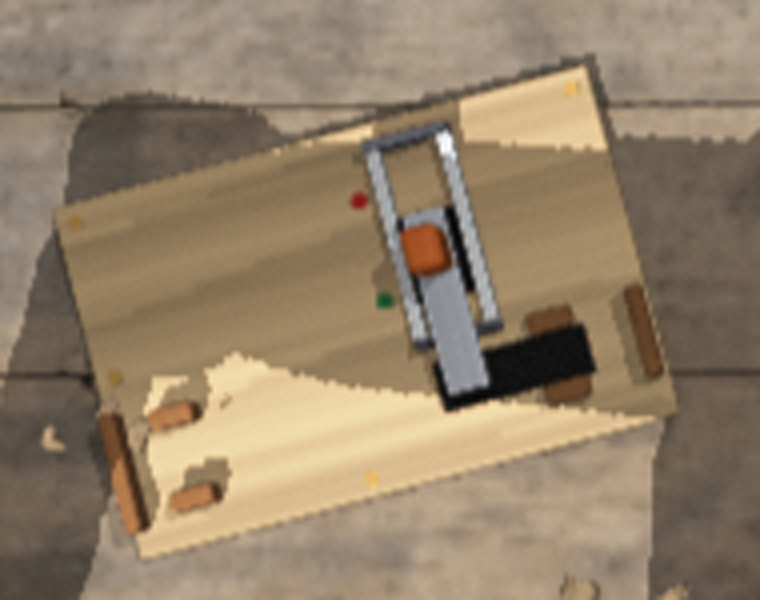

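```bash
cat >> h.py <<'E'
def Rtool(yaw):  # jaw axis x at yaw, tool down
    c,s=np.cos(yaw),np.sin(yaw); return np.array([[c,0,-s],[s,0,c],[0,-1,0]])
def chis(cam,d,p):
    for m in robot.masks_of(cam,"chisel_1"):
        v,u=np.nonzero(cv2.erode(m["pixels"].astype(np.uint8),np.ones((3,3)))>0);P=pix2world(cam,np.c_[u,v],d)
        k=(P[:,2]>0.003)&(P[:,2]<0.06); P=P[k]; 
        r=cv2.minAreaRect((P[:,:2]).astype(np.float32)*1000)
        h=P[P[:,2]>0.02]
        l=cv2.fitLine(P[:,:2].astype(np.float32),cv2.DIST_HUBER,0,.01,.01).ravel()
        print("chisel",m["conf"],p[v,u].mean(0),r,"line",l,"yaw",np.degrees(np.arctan2(l[1],l[0])),"zmax",P[:,2].max(),"high",h.mean(0) if len(h) else None)
E
python3 - <<'E'
from h import *
p,d=robot.read_camera("top");chis("top",d,p)
o=robot.get_obs();q=o["joint_positions"];print(o["clock"])
a=np.radians(15)
for yaw in (a,a+np.pi): print(robot.inverse_kinematics([.588,.157,.15],Rtool(yaw)),robot.inverse_kinematics([.497,-.245,.1],Rtool(yaw-a)),robot.inverse_kinematics([.5,.2,.1],Rtool(yaw)))
try: robot.movep([.52,.17,.33],Rtool(a))
except Exception as e: print(e); 
print(robot.get_obs()["eef_pos"],robot.get_obs()["clock"])
c=robot.calibration("wrist");print(c)
p,d=robot.read_camera("wrist");cv2.imwrite("pics/w1.png",p);np.save("w1d.npy",d);np.save("w1p.npy",p)
for l in ["bed","lock_grip","cradle"]:
    for m in robot.mark_of("wrist",l): print(l,m)
E
```

```text
chisel 0.92 [161.3061 167.8441 181.9933] ((630.3814086914062, -311.09417724609375), (274.5166015625, 28.277048110961914), 81.3076171875) line [ 0.1345  0.9909  0.6293 -0.3078] yaw 82.272766 zmax 0.04035950607150607 high [ 0.64   -0.2288  0.0272]
1.0
[0.2609 0.4981 0.1684 1.2411 0.     1.5699] [-0.458   0.4354 -0.0716  1.0637  0.      1.1128] [ 0.3805  0.4075 -0.1159  1.0474  0.      1.6895]
[ 0.2609  0.4981  0.1684  1.2411  0.     -1.5717] [-0.458   0.4354 -0.0716  1.0637  0.     -2.0288] [ 0.3805  0.4075 -0.1159  1.0474  0.     -1.4521]
[0.5195 0.1709 0.3298] 2.8583
{'mtx': array([[371.6483,   0.    , 316.8092],
       [  0.    , 371.6483, 241.9507],
       [  0.    ,   0.    ,   1.    ]]), 'R': array([[ 0.9654,  0.2607, -0.0004],
       [ 0.2485, -0.9197,  0.3038],
       [ 0.0788, -0.2934, -0.9527]]), 't': array([-0.5463, -0.0415,  0.4847])}
bed {'point': [304.2, 176.7], 'conf': 0.63}
bed {'point': [370.0, 225.0], 'conf': 0.41}
lock_grip {'point': [371.5, 226.8], 'conf': 0.66}
cradle {'point': [349.4, 174.5], 'conf': 0.86}
```

View pics/w1.png

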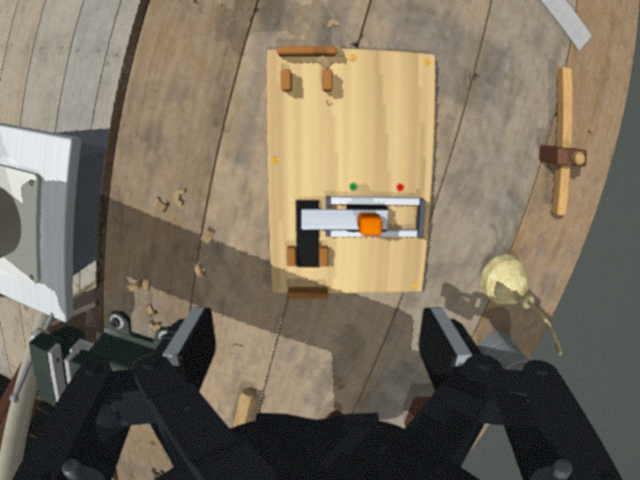

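```bash
cat >> h.py <<'E'
def wrist2world(c,uv,depth):
    K=c["mtx"];R=np.array(c["R"]);t=np.array(c["t"]);uv=np.atleast_2d(np.asarray(uv,float))
    x=(uv-[K[0,2],K[1,2]])/K[0,0]; th=np.linalg.norm(x,axis=1)+1e-9
    n=np.c_[x/th[:,None]*np.tan(th)[:,None],np.ones(len(x))]
    s=np.array([depth[int(round(v)),int(round(u))] for u,v in uv]) if not np.isscalar(depth) else None
    return (-R.T@t)+(n*s[:,None])@R
def topatch(c,p,d,cen,yaw,half,res=0.0005):
    "orthographic height & colour in local frame (for viewing)"
    v,u=np.mgrid[0:480,0:640];u=u.ravel();v=v.ravel();P=wrist2world(c,np.c_[u,v],d)
    k=(d.ravel()>0)
    a=np.array([np.cos(yaw),np.sin(yaw)]);b=np.array([-a[1],a[0]])
    L=np.c_[(P[:,:2]-cen)@a,(P[:,:2]-cen)@b,P[:,2]]
    return L[k],p.reshape(-1,3)[k]
E
python3 - <<'E'
from h import *
c=robot.calibration("wrist");d=np.load("w1d.npy");p=np.load("w1p.npy")
for n,uv in dict(bed=[304.2,176.7],grip=[371.5,226.8],cradle=[349.4,174.5]).items(): print(n,wrist2world(c,[uv],d))
cen=np.array([.558,.199]);yaw=np.radians(15)
L,C=topatch(c,p,d,cen,yaw,.2)
# tall cheeks / blocks top z ~36mm ; low cheeks 28 ; grip 74
def st(n,k):
    Q=L[k];print(n,len(Q),"min",np.percentile(Q,2,0),"max",np.percentile(Q,98,0))
k=lambda x0,x1,y0,y1,z0,z1:(L[:,0]>x0)&(L[:,0]<x1)&(L[:,1]>y0)&(L[:,1]<y1)&(L[:,2]>z0)&(L[:,2]<z1)
st("cheekL",k(-.054,-.0,.09,.142,.031,.045)); st("cheekR",k(-.11,-.056,.09,.142,.031,.045))
st("low+",k(-.05,-.02,-.13,-.08,.024,.034)); st("low-",k(-.1,-.06,-.13,-.08,.024,.034))
st("end+",k(-.11,0,.143,.17,.031,.045)); st("end-",k(-.11,0,-.17,-.143,.031,.045))
st("grip",k(-.03,.1,-.09,-.02,.068,.085)); st("rails",k(-.03,.12,-.09,-.02,.02,.065))
b=L[(L[:,2]>.009)&(L[:,2]<.019)&(abs(L[:,0])<.13)&(abs(L[:,1])<.19)]
print(cv2.minAreaRect((b[:,:2]*1000).astype(np.float32)))
E
```

```text
bed [[0.5004 0.183  0.0159]]
grip [[0.5872 0.1567 0.0753]]
cradle [[0.5535 0.2006 0.0174]]
cheekL 227 min [-0.0385  0.1053  0.0343] max [-0.0269  0.13    0.0395]
cheekR 217 min [-0.0858  0.1055  0.034 ] max [-0.0742  0.13    0.0393]
low+ 157 min [-0.0399 -0.1134  0.0269] max [-0.0309 -0.0884  0.0312]
low- 189 min [-0.0836 -0.1135  0.0258] max [-0.0718 -0.0889  0.0313]
end+ 507 min [-0.0893  0.1487  0.0321] max [-0.0236  0.1583  0.0391]
end- 281 min [-0.0814 -0.1545  0.0322] max [-0.0313 -0.1466  0.0391]
grip 429 min [ 0.0037 -0.0583  0.0694] max [ 0.0285 -0.0379  0.0772]
rails 2605 min [-0.0282 -0.0734  0.0218] max [ 0.0883 -0.0236  0.0558]
((-1.2899627685546875, 3.2261505126953125), (211.18104553222656, 322.7565002441406), 0.017974786460399628)
```

Measured against the wrist picture, the cheek, grip and board sizes match the specification. That puts the cradle centre at about (0.5565, 0.1996), with a yaw of 15.0° and the lock at about 0.017. Now I'll open the lock.

```bash
cat >> h.py <<'E'
CEN=np.array([.5565,.1996]);YAW=np.radians(15)
RC=np.array([[np.cos(YAW),-np.sin(YAW)],[np.sin(YAW),np.cos(YAW)]])
def W(x,y,z): return np.r_[CEN+RC@[x,y],z]
def Lc(P): return np.r_[RC.T@(P[:2]-CEN),P[2]]
E
python3 - <<'E'
from h import *
R=Rtool(YAW)
robot.grip(.06,30)
robot.movep(W(.0175,-.05,.13),R)
robot.movel(W(.0175,-.05,.052),speed=.12)
print(robot.get_obs()["force"])
robot.grip(0.0,30); o=robot.get_obs();f0=o["force"];print(o["finger_gap"],Lc(o["eef_pos"]),f0)
robot.movel(W(.052,-.05,.052),speed=.08)
o=robot.get_obs();print(Lc(o["eef_pos"]),o["force"]-f0)
for x in np.arange(.054,.0675,.0015):
    robot.movel(W(x,-.05,.052),speed=.05)
    o=robot.get_obs();df=o["force"]-f0;print(x,Lc(o["eef_pos"]),RC.T@df[:2],df[2],o["finger_gap"])
    if abs((RC.T@df[:2])[0])>12: break
E
```

```text
[ 0.3626 -0.4201  0.3146]
0.025476211727498043 [ 0.0182 -0.05    0.0531] [-1.2195  1.2279  4.9704]
[ 0.0538 -0.05    0.0531] [ 2.7131 -0.5481 -0.6045]
0.054 [ 0.0545 -0.05    0.0531] [ 1.0858 -1.6309] 1.0967103338057047 0.025377507360729384
0.0555 [ 0.0556 -0.05    0.0531] [-0.6365 -0.6237] 2.5791652871096 0.025336778948069693
0.057 [ 0.057  -0.05    0.0531] [-0.0958 -2.0873] 2.9267518258791387 0.02549131495764994
0.0585 [ 0.0585 -0.05    0.0531] [-0.4315 -0.7146] 2.3202118497157986 0.025068628308575314
0.060000000000000005 [ 0.0596 -0.05    0.0531] [-1.3894 -1.5356] 3.6720040326866474 0.025392351175332527
0.061500000000000006 [ 0.0596 -0.05    0.053 ] [-5.1453 -0.9734] 6.381077158640332 0.025397513093626974
0.063 [ 0.0598 -0.05    0.0531] [-9.406  -1.7592] 8.158855192172057 0.025292534027810218
0.0645 [ 0.0598 -0.05    0.053 ] [-11.6334  -1.9215] 9.86956589247721 0.025242906375951463
0.066 [ 0.0598 -0.05    0.053 ] [-15.3041  -1.9702] 12.696675991552485 0.025234139912363826
```

```bash
python3 - <<'E'
from h import *
robot.movel(W(.0598,-.05,.052),speed=.05)
robot.grip(.06); robot.movel(W(.0598,-.05,.16),speed=.2)
robot.movep([.44,-.27,.30],Rtool(0))
c=robot.calibration("wrist");p,d=robot.read_camera("wrist");print(robot.get_obs()["eef_pos"],robot.get_obs()["clock"])
cv2.imwrite("pics/w2.png",p);np.savez("w2.npz",p=p,d=d,R=c["R"],t=c["t"],mtx=c["mtx"])
for m in robot.masks_of("wrist","chisel_1"):
    v,u=np.nonzero(cv2.erode(m["pixels"].astype(np.uint8),np.ones((3,3)))>0);P=wrist2world(c,np.c_[u,v],d)
    k=(P[:,2]>0.004)&(P[:,2]<0.045);P=P[k];r=cv2.minAreaRect((P[:,:2]*1000).astype(np.float32))
    l=cv2.fitLine(P[:,:2].astype(np.float32),cv2.DIST_HUBER,0,.01,.01).ravel()
    print(m["conf"],p[v,u].mean(0),r,l,P[:,2].max())
    H=P[P[:,2]>.014]
    if len(H)>10: print("  handle",H.mean(0),H.min(0),H.max(0))
for l in ["chisel_1","chisel_1_tip"]:
    for m in robot.mark_of("wrist",l): print(l,m,wrist2world(c,[m["point"]],d))
E
```

```text
[ 0.4406 -0.2692  0.2995] 11.5583
0.95 [140.8898 148.2656 159.4809] ((628.0264892578125, -308.3094482421875), (273.914306640625, 29.332855224609375), 81.4605941772461) [ 0.1044  0.9945  0.6296 -0.2745] 0.03476303050290602
  handle [ 0.6345 -0.2351  0.0253] [ 0.6138 -0.3413  0.014 ] [ 0.6555 -0.1714  0.0348]
chisel_1 {'point': [461.8, 225.8], 'conf': 0.7} [[ 0.6235 -0.3063  0.0141]]
chisel_1 {'point': [360.1, 217.7], 'conf': 0.68} [[ 0.4919 -0.2967  0.0174]]
chisel_1_tip {'point': [356.3, 319.0], 'conf': 0.81} [[ 0.4947 -0.4426  0.001 ]]
```

View pics/w2.png

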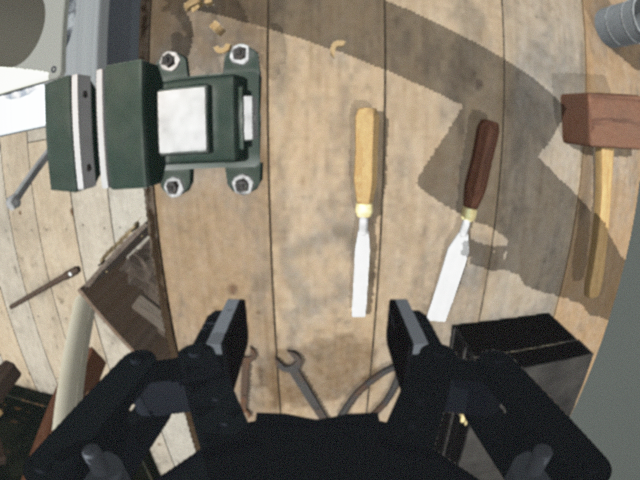

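```bash
python3 - <<'E'
from h import *
z=np.load("w2.npz");c={k:z[k] for k in("R","t","mtx")};p,d=z["p"],z["d"]
L,C=topatch(c,p,d,np.zeros(2),0,0)
k=(L[:,0]>.46)&(L[:,0]<.54)&(L[:,1]>-.46)&(L[:,1]<-.12)
hh=L[k&(L[:,2]>.007)&(L[:,2]<.05)]
r=cv2.minAreaRect((hh[:,:2]*1000).astype(np.float32));print(r)
l=cv2.fitLine(hh[:,:2].astype(np.float32),cv2.DIST_HUBER,0,.01,.01).ravel();print(l,np.degrees(np.arctan2(l[1],l[0])))
for y in np.arange(-.45,-.14,.02):
    q=hh[(hh[:,1]>y)&(hh[:,1]<y+.02)]
    if len(q)>5:print("%.2f"%y,len(q),np.percentile(q[:,0],[2,50,98]),np.percentile(q[:,2],95), (np.percentile(q[:,0],2)+np.percentile(q[:,0],98))/2)
v=L[(L[:,0]>.3)&(L[:,0]<.47)&(L[:,1]>-.3)&(L[:,1]<-.1)&(L[:,2]>.03)];print("vise",np.percentile(v[:,0],99.5),v[:,2].max(), np.percentile(v[:,1],[1,99]))
print(hh[:,1].min(),hh[:,1].max())
E
```

```text
((496.3846740722656, -299.5045471191406), (263.50146484375, 27.781877517700195), 89.82085418701172)
[ 0.0021 -1.      0.495  -0.2607] -89.881454
-0.43 178 [0.4866 0.4949 0.5039] 0.015702254606577877 0.4952303652106905
-0.41 195 [0.4862 0.4953 0.5047] 0.016443223227288088 0.4954285223909506
-0.39 195 [0.4875 0.4961 0.5043] 0.016866646171675753 0.4959138292723576
-0.37 216 [0.4873 0.4959 0.5046] 0.01734455208502593 0.4959406827556474
-0.35 217 [0.4873 0.496  0.5045] 0.01823175322815469 0.4959000245712968
-0.33 180 [0.4887 0.4955 0.5025] 0.020784697068698677 0.49563756938502634
-0.31 155 [0.4881 0.4953 0.5032] 0.02442481722377403 0.4956564510700247
-0.29 279 [0.4867 0.4952 0.5056] 0.026115221990797126 0.49615267197195145
-0.27 345 [0.4833 0.495  0.5076] 0.028931038781649022 0.4954370055790676
-0.25 416 [0.483  0.4949 0.5091] 0.029180151680282693 0.49605671888427244
-0.23 411 [0.4838 0.4953 0.5091] 0.028713787349531256 0.496431013053231
-0.21 405 [0.4841 0.495  0.5088] 0.029113459864868515 0.4964091018930946
-0.19 411 [0.484  0.4957 0.5093] 0.029419502084618132 0.4966329864523947
-0.17 38 [0.4864 0.4955 0.5072] 0.02607223866726737 0.4967657920276821
vise 0.46926394983932945 0.41040989712741793 [-0.2784 -0.1417]
-0.4312276905963397 -0.16778226261796977
```

```bash
python3 - <<'E'
from h import *
R=Rtool(0); g=np.array([.496,-.2545])
robot.grip(.05,50)
robot.movep([*g,.12],R)
robot.movel([*g,.003],speed=.12)
print(robot.get_obs()["eef_pos"],robot.get_obs()["force"])
robot.grip(0.0,50);o=robot.get_obs();print(o["finger_gap"],o["eef_pos"],o["force"])
robot.movel([*g,.05],speed=.1);robot.hold(.2);o=robot.get_obs();print(o["finger_gap"],o["force"],o["moment"])
robot.movel([*g,.22],speed=.2)
robot.movep(W(-.055,.045,.22),Rtool(YAW))
o=robot.get_obs();print(Lc(o["eef_pos"]),o["force"],o["moment"],o["clock"],o["finger_gap"])
c=robot.calibration("wrist")
p,d=robot.read_camera("wrist");cv2.imwrite("pics/w3.png",p);np.savez("w3.npz",p=p,d=d,R=c["R"],t=c["t"],mtx=c["mtx"])
p,d=robot.read_camera("top");cv2.imwrite("pics/t3.png",cv2.resize(p[130:330,80:330],None,fx=3,fy=3))
p,d=robot.read_camera("scene");cv2.imwrite("pics/s3.png",p)
E
```

```text
[ 0.4968 -0.2549  0.0039] [0.0115 0.5931 0.4872]
0.024819368167776697 [ 0.4968 -0.2549  0.0041] [-0.4182  0.2231  4.8332]
0.02524878984239991 [-0.1645  0.7383 -1.5642] [-0.017  -0.0001 -0.0184]
[-0.0549  0.044   0.2199] [-0.2049 -0.6758 -1.541 ] [-0.0837 -0.0427 -0.008 ] 17.7917 0.025228764946158014
```

View pics/w3.png

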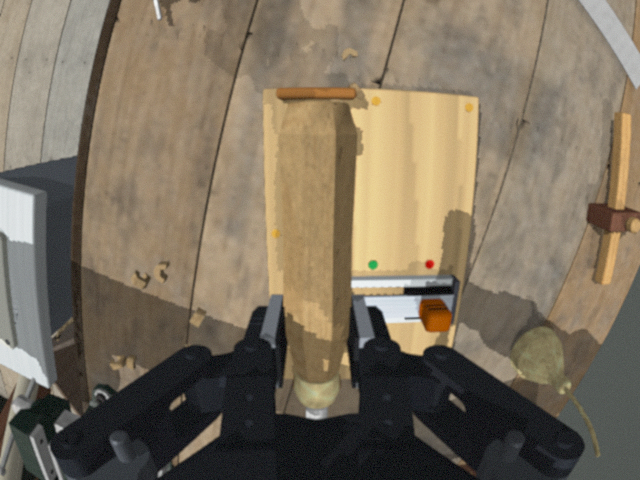

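View pics/s3.png

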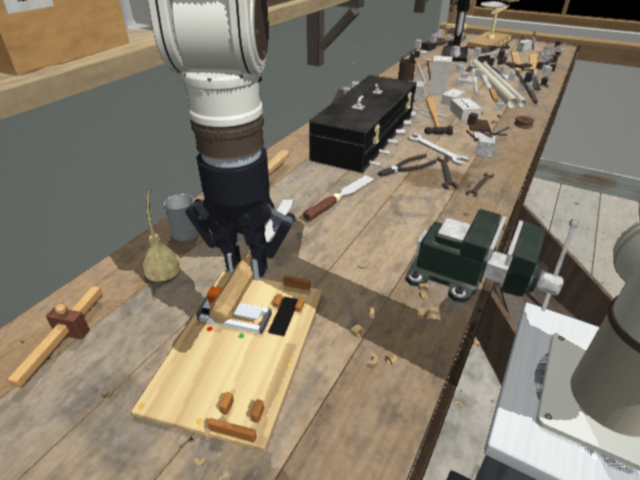

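```bash
python3 - <<'E'
from h import *
z=np.load("w3.npz");c={k:z[k] for k in("R","t","mtx")};p,d=z["p"],z["d"]
L,C=topatch(c,p,d,CEN,YAW,0)
k=(abs(L[:,0]+.055)<.03)&(L[:,1]>.06)&(L[:,1]<.18)&(L[:,2]>.19)&(L[:,2]<.27)
h=L[k]
for y in np.arange(.06,.15,.01):
    q=h[(h[:,1]>y)&(h[:,1]<y+.01)]
    if len(q)>20:print("%.3f"%y,len(q),np.percentile(q[:,0],[2,98]),np.percentile(q[:,0],[2,98]).mean(),np.percentile(q[:,2],[90,97]))
print("butt",np.percentile(h[:,1],99.5),"grip",np.median(L[(L[:,2]>.069)&(L[:,2]<.08)&(abs(L[:,1]+.05)<.03)],0))
E
```

```text
0.060 1703 [-0.0669 -0.0424] -0.05467623649016293 [0.2442 0.2447]
0.070 1820 [-0.0666 -0.0424] -0.05451438228731627 [0.2441 0.2445]
0.080 1923 [-0.0663 -0.0423] -0.05430098317627677 [0.2439 0.2443]
0.090 2076 [-0.0664 -0.042 ] -0.05423331657876346 [0.2441 0.2445]
0.100 2224 [-0.0667 -0.0417] -0.054193041418202276 [0.2444 0.2448]
0.110 2294 [-0.0668 -0.0417] -0.054221567495061324 [0.2446 0.2451]
0.120 2127 [-0.0659 -0.0425] -0.05416444809101373 [0.2439 0.2445]
0.130 218 [-0.0636 -0.0446] -0.054091916246197795 [0.2415 0.2421]
butt 0.13092555510878098 grip [ 0.0572 -0.0471  0.0749]
```

The held handle is level and centred on the bed, with its butt at y = 131 mm. Next I'll lower it, watching the force.

```bash
python3 - <<'E'
from h import *
robot.movel(W(-.0555,.046,.05),speed=.12)
robot.movel(W(-.0555,.046,.024),speed=.04)
robot.hold(.1);o=robot.get_obs();f0=o["force"];print(o["eef_pos"][2],f0)
for z in np.arange(.0215,.0125,-.001):
    robot.movel(W(-.0555,.046,z),speed=.02);o=robot.get_obs();df=o["force"]-f0;print(z,o["eef_pos"][2],df)
    if df[2]>4: break
robot.grip(.040);robot.hold(.3)
o=robot.get_obs();print(o["finger_gap"],Lc(o["eef_pos"]),o["force"],o["clock"])
robot.movel(W(-.0555,.046,.2),speed=.15)
robot.movep(W(-.01,.0,.3),Rtool(YAW))
c=robot.calibration("wrist")
p,d=robot.read_camera("wrist");cv2.imwrite("pics/w4.png",p);np.savez("w4.npz",p=p,d=d,R=c["R"],t=c["t"],mtx=c["mtx"])
L,C=topatch(c,p,d,CEN,YAW,0)
h=L[(abs(L[:,0]+.055)<.016)&(abs(L[:,1])<.14)&(L[:,2]>.019)&(L[:,2]<.06)]
for y in np.arange(-.14,.14,.02):
    q=h[(h[:,1]>y)&(h[:,1]<y+.02)]
    if len(q)>5:print("%.2f"%y,len(q),np.percentile(q[:,0],[2,98]),np.percentile(q[:,0],[2,98]).mean(),np.percentile(q[:,2],[50,97]))
print(np.percentile(h[:,1],[.2,99.8]),robot.get_obs()["clock"])
E
```

```text
0.024281267922493577 [-0.664  -0.9359 -2.2476]
0.0215 0.02143646559975916 [0.123  0.4646 1.0119]
0.020499999999999997 0.020434160565659647 [0.5532 1.5026 1.1772]
0.019499999999999997 0.019411043322406032 [-0.0397  1.1644  0.3   ]
0.018499999999999996 0.018408716209839172 [-0.2699  1.2069  0.2424]
0.017499999999999995 0.01808901410950402 [-1.9734  0.1297  6.5623]
0.039509964136821375 [-0.0555  0.046   0.0174] [-0.5513 -0.2369 -0.7716] 22.275
-0.14 110 [-0.0652 -0.0469] -0.056036876720909096 [0.0279 0.0292]
-0.12 353 [-0.0703 -0.0408] -0.055543828823791705 [0.0279 0.0299]
-0.10 359 [-0.0703 -0.04  ] -0.055155779250415676 [0.0284 0.0305]
-0.08 351 [-0.069 -0.041] -0.05496479478709672 [0.0293 0.031 ]
-0.06 363 [-0.0692 -0.0406] -0.05490802764149387 [0.0298 0.0319]
-0.04 302 [-0.0686 -0.0425] -0.05557424901834446 [0.0307 0.0322]
-0.02 176 [-0.0611 -0.0495] -0.05526903604243062 [0.0332 0.0354]
0.00 253 [-0.0641 -0.0451] -0.05461065203980679 [0.037  0.0403]
0.02 341 [-0.0657 -0.0443] -0.05501364526689388 [0.0378 0.0413]
0.04 440 [-0.0677 -0.0421] -0.05493968707776097 [0.0404 0.0435]
0.06 447 [-0.0673 -0.0425] -0.05489634921674459 [0.0406 0.0433]
0.08 420 [-0.067 -0.042] -0.05451484482388805 [0.0401 0.043 ]
0.10 450 [-0.0669 -0.0418] -0.05435990718565269 [0.0411 0.0435]
0.12 247 [-0.0666 -0.0423] -0.054425414626266724 [0.0398 0.0431]
[-0.1299  0.1324] 24.2417
```

View pics/w4.png

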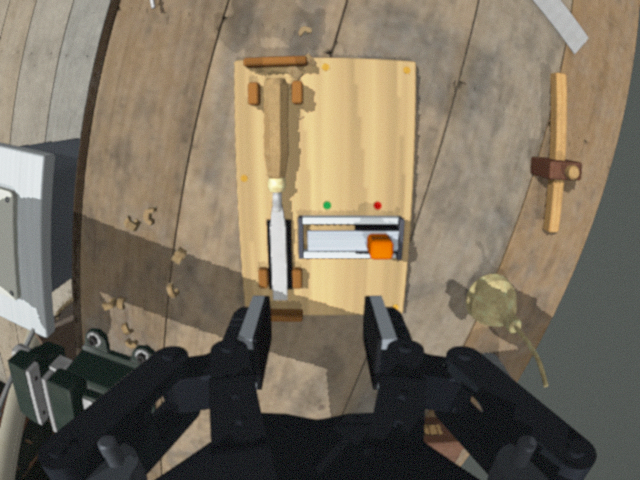

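The chisel is seated: x is -55 mm, it spans y from -130 to +132 mm, and the blade top is at about 30 mm, below the tongue's 33 mm. Now I'll slide the lock home.

```bash
python3 - <<'E'
from h import *
R=Rtool(YAW)
robot.grip(.055,30)
robot.movep(W(.0598,-.05,.13),R)
robot.movel(W(.0598,-.05,.052),speed=.12)
robot.grip(0.0,30); o=robot.get_obs();f0=o["force"];print(o["finger_gap"],Lc(o["eef_pos"]))
robot.movel(W(.008,-.05,.052),speed=.06)
for x in np.arange(.004,-.0085,-.0015):
    robot.movel(W(x,-.05,.052),speed=.05)
    o=robot.get_obs();df=o["force"]-f0;print(x,Lc(o["eef_pos"]),RC.T@df[:2],df[2])
    if abs((RC.T@df[:2])[0])>12: break
robot.movel(W(-.0005,-.05,.052),speed=.05)
robot.grip(.055); robot.movel(W(0,-.05,.17),speed=.15)
robot.movep(W(-.01,.0,.3),R)
c=robot.calibration("wrist")
p,d=robot.read_camera("wrist");cv2.imwrite("pics/w5.png",p)
L,C=topatch(c,p,d,CEN,YAW,0)
G=L[(L[:,2]>.069)&(L[:,2]<.08)&(abs(L[:,1]+.05)<.03)];print("grip",np.percentile(G,[2,98],axis=0))
h=L[(abs(L[:,0]+.055)<.016)&(abs(L[:,1])<.14)&(L[:,2]>.019)&(L[:,2]<.06)]
for y in np.arange(-.14,.14,.02):
    q=h[(h[:,1]>y)&(h[:,1]<y+.02)]
    if len(q)>5:print("%.2f"%y,np.percentile(q[:,0],[2,98]).mean(),np.percentile(q[:,2],[50,97]))
print(np.percentile(h[:,1],[.2,99.8]))
p,d=robot.read_camera("top");cv2.imwrite("pics/t5.png",p)
for m in robot.mark_of("top","chisel_2"): print(m["conf"],pix2world("top",m["point"],d)[0])
o=robot.get_obs();print(o["force"],o["clock"])
E
```

```text
0.025184185229884342 [ 0.0596 -0.05    0.0534]
0.004 [ 0.0045 -0.05    0.0533] [ 2.4903 -0.1504] 2.3868090985635098
0.0025 [ 0.0033 -0.05    0.0533] [4.8555 0.3482] 1.7335064205938107
0.001 [ 0.0019 -0.05    0.0533] [ 4.3003 -0.3169] 1.8384211925505527
-0.0005000000000000004 [ 0.0004 -0.05    0.0533] [ 4.265  -0.5167] 3.312276297260313
-0.002 [-0.0005 -0.05    0.0533] [6.0389 0.6876] 1.9300704400343367
-0.0034999999999999996 [-0.0006 -0.05    0.0533] [9.1148 0.4968] -1.4984115360111296
-0.005000000000000001 [-0.0007 -0.05    0.0534] [13.5517  0.2755] -4.799709442796663
grip [[-0.0119 -0.0762  0.0698]
 [ 0.4539 -0.0388  0.0773]]
-0.14 -0.055156705685041024 [0.0277 0.0292]
-0.12 -0.055523995527895414 [0.0281 0.0296]
-0.10 -0.05539552606281602 [0.0284 0.0304]
-0.08 -0.05499480134893363 [0.0295 0.0399]
-0.06 -0.054983112430579434 [0.0396 0.0412]
-0.04 -0.05475415613680683 [0.0311 0.0406]
-0.02 -0.055454222195257044 [0.0332 0.0353]
0.00 -0.054748612312729136 [0.0367 0.0402]
0.02 -0.05478657038560111 [0.0379 0.0413]
0.04 -0.0545727830103571 [0.0406 0.0435]
0.06 -0.054533552391249476 [0.0407 0.0433]
0.08 -0.0545685345591701 [0.0401 0.0428]
0.10 -0.0544488192421724 [0.0409 0.0436]
0.12 -0.05463901060845251 [0.0397 0.0435]
[-0.1294  0.1327]
0.8 [ 0.6234 -0.3083  0.0035]
0.67 [0.5384 0.056  0.0156]
0.59 [0.5026 0.18   0.0338]
[-0.2973 -0.2904 -0.4055] 31.6
```

View pics/w5.png

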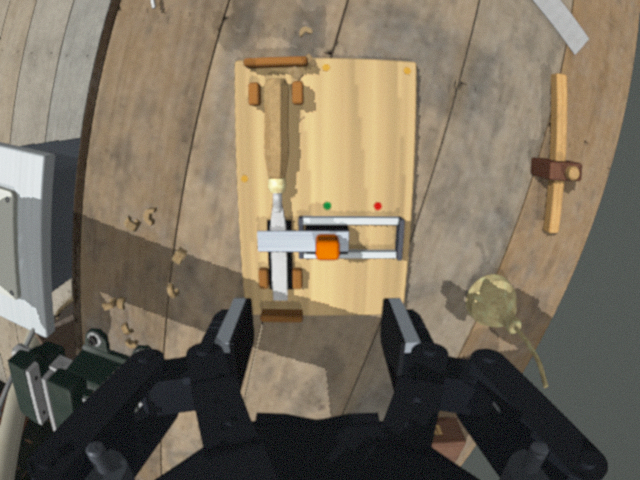

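View pics/t5.png

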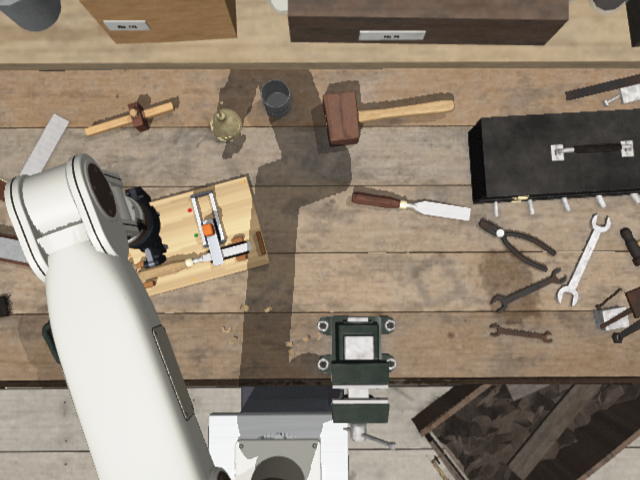

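```bash
python3 -c "
from h import *
robot.job_done()"
```

```text
the job is handed in; nothing more can be done
```

The pale-handled chisel is in the cradle bed with the lock slid home over its blade, and I've handed the job in at about 32 s of the 64 s allowed. The system gives no verdict, so the results below are my own last checks.

- **Lock opened first:** I slid the orange grip until it stopped, 59.8 mm from the home position I had worked out. The chisel was still on the bench at that point.
- **Chisel laid in:** I lowered it until the force rose by 6.6 N, then released it. It lies at x ≈ -55 mm in the cradle frame, level and parallel to the bed. It spans y from about -129 to +133 mm, so it sits within about 2 mm of the bed point, with its handle between the tall cheeks.
- **Lock home:** The grip reached its stop at -0.6 mm, about 60.3 mm of travel in all. The picture afterwards shows the tongue across the blade, and the chisel did not shift.
- **Dark chisel:** It looks unmoved in the top view. The network placed it within about 7 mm of its first reading, which is close to that detector's scatter.
- **Robot:** It ended clear of everything, with contact forces near zero.

**Readings that disagreed:** the network sometimes mixed up the two chisels or missed the pale one, so I located the pale one from the depth image instead. My last automatic measurement of the grip's outline also picked up the gripper, so I relied on its left edge (about 1 mm from home) and the stop contact.

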